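# Release a filter cartridge from a ratchet vice

## Robot

A 6-joint arm with a two-finger parallel gripper is mounted at the origin on the work surface. World frame = base frame: x ahead of the robot, y to its left, z up, the work surface at z = 0. Lengths are in m, angles in rad, forces in N, time in s.
With the tool pointing down it reaches from about 0.375 to 0.975 m from the base axis. Payload 3.8 kg.
Tool frame: the origin (TCP) lies midway between the tips of the shut fingers; the grasp point (between the pads) lies bot.grasp_offset behind it (bot.grasp_offset is the distance from the TCP to the grasp point, in m); z points along the fingers, y is the direction in which the jaws open and shut (so a half turn about z gives the same grasp; the last joint's range is limited). The gripper opens to 85 mm and grips with 20 to 120 N. Pads are 22 mm wide; open, the fingers measure 114 mm over their backs; the gripper's body (76 mm by 85 mm) begins 54 mm behind the grasp point. The pads swing forward as they close: fully open they stand 13 mm farther back than shut.
Start: joints at [-1.36, 0.264, 1.604, -0, 1.274, -0.037], TCP at [0.166, -0.654, 0.205] pointing down, gripper open.
Joint ranges: [-2.63, 2.63], [-0.94, 2.18], [0.31, 2.57], [-1.31, 4.45], [0, 2.66], [-2.55, 2.55]. Speed limits (rad/s): [2.57, 2.57, 3.14, 3.14, 3.14, 3.14].

## Interface

Orientations are given as a rotation vector (axis times angle).
In Python, from workcell import read_state, viewer, job, bot gives the robot as it stands.
- The arm moves only by the shell command python3 -m crank 'ROWS' [FORCE]. ROWS is text: rows parted by semicolons, each of 7 numbers parted by spaces: the shift along the tool's x, y, z in mm, then the turn, a rotation vector about the tool's x, y, z in rad, then the closure in counts, from 0 (fully open) to 255 (shut). A call has 1 to 20 rows; each row is the pose to reach, as a shift and turn from the pose commanded when the call began, along the tool's axes at that moment; what a row does not reach only later rows make up. A row lasts 1/8 s, in which the tool goes at most 62.5 mm and 10.7 degrees, less where a joint would pass 70% of its speed; a pose out of reach is approached as far as the arm can. A call with a gripper value outside its range is refused whole. The fingers move at their own pace and stop on an object; FORCE is the grip in N (left out, the last holds). Time passes only in rows, so rows that repeat a pose let the fingers close. It gives the time, the measured TCP pose, the force and the opening at its end, in the units of the state.
- read_state(): the state, without advancing time (a new reading comes with each control period).
- viewer.read_camera(name): name is "scene" or "side" or "wrist"; returns a dict with "pixels" (400x640x3 uint8, red, green, blue), "vertical_fov" (degrees; the focal length in pixels is half the picture's height over the tangent of half this angle, whatever the lens; pixels are square), "cx", "cy" (the principal point, pixels), "view" (4x4, takes a point from world to camera coordinates); the wrist camera has in their place "tool_from_camera" (4x4, takes a point from camera to tool coordinates, whose origin is the TCP and whose axes are the flange's). Camera axes: x right, y up, looking along -z (the intrinsics and any distortion apply to the point x, -y, -z); pixel columns grow to the right and rows downward; lengths in m; the calibration is good to about 2 mm. A picture is of the moment at which its call begins: read the wrist's pose just before it. There is no depth.
- job.finish_job(): hands the job in, once; it reports no verdict.
The state is a dict: "time": time; "q": joint angles; "joint_vel": joint speeds; "joint_torque": joint torques, N m; "tool_pos": TCP position; "tcp_rot": TCP orientation; "wrist_force": force on the tool from outside, world axes, zero at the start; "torque": the same for the moment, N m; "width": opening from 0.0 (shut) to 1.0 (fully open).
Only numpy, scipy, OpenCV 4.12 (cv2) and the standard library are available. Lean on these libraries where they do the work, as an engineer would, in place of code of your own. Each camera call takes 0.05 s, during which the arm holds its last target.

## Task

Press the thumb screw on the tail of the ratchet vice's pawl down gently (never with more than 20 N) and keep it pressed until the wheel has run all the way back and the jaw is fully open. Only then take the filter cartridge out of the vice and set it down, not dropped, standing upright inside the steel tray. Leave the bottle, bowl, jar and wrench where they are.

Things in the scene. Friction and masses are not known exactly. Their poses are not given: they have to be found in the camera images.
- vice: grey bench ratchet vice, fixed. Base plate 110 (x) by 315 (y) by 12 mm; origin under it on the counter, y along it, z up. Along y, in mm: steel V jaw (below -115), filter standing on the plate at -105, sliding jaw with sprung pad (-82 to -35), ratchet wheel 75 across (axis y 35, z 55), pawl on two posts at y 79.5 (tops z 104), knob over y 134.5. Jaw tops are 56 mm or less above the counter.
- tail (a point): point on top of the pawl's tail, on the thumb screw's axis; at rest at x 0, y 134.5, z 85.5 mm of the vice, moves with the pawl. The thumb screw is a flat round steel knob, 28 mm across, standing up from the tail: its top is 10 to 30 mm above this point, different every time and NOT reported: find it by touch or sight. It sits tight in the tail.
- wheel (a joint): wheel angle in rad: about 0 clamped; while the pawl is held off a spring turns it to 1.55 = jaw fully open, in about 2 s; it stays there. The jaw moves 10 mm per rad. Let go too early, the pawl catches one of the 16 teeth (0.39 rad apart) and the jaw stays part open; pressing again goes on from there.
- filter_mid (a point): centre (half-way up) of the filter, a loose upright white plastic cylinder with grey ends, 46 mm across, 100 mm tall plus a thin 19 mm nipple on top; about 0.13 to 0.23 kg; z along its axis, up. In the vice it stands on the plate, its foot 12 mm above the counter; its upper 45 mm stand clear of the jaws: grip there, from above, about 15 to 30 mm above this point.
- tray: open steel tray, fixed, 180 (x) by 140 (y) by 28 mm high, walls 4 mm, floor 4 mm; origin under its centre on the counter, axes along its sides. Empty.
- bottle: bystander: white plastic bottle, 64 mm across, 170 mm tall; origin under its centre
- bowl: bystander: steel bowl, 100 mm across, 45 mm high; origin under its centre
- jar: bystander: clear jar with steel lid, 60 mm across, 75 mm tall; origin under its centre
- wrench: bystander: steel wrench 160 mm long lying flat on the counter; origin under its middle
- pivot (a point): the pawl's hinge, 55 mm in y from the tail point, 94.5 mm up. Pressing the knob straight down (it also swings up to 4 mm outwards, +y) lifts the nose at the other end off the wheel: it gives from about 3 N, the nose rubs on its loaded tooth at 5 to 8 N and pops clear after 6 to 7 mm; a stop comes at 8 mm, where force climbs fast. Over 20 N damages it. Let go, it catches a tooth.
Not all that is in view belongs to the job. What is shaped like the part that bears filter_mid but purple is not meant.

How it is judged:
By the outcome, as a careful person would: the job done as asked, in the order asked, and still so for the second after the job is handed in, with the robot touching nothing.
It also fails if it takes over 58 s, if anything falls off the work surface, if the arm or the gripper's body presses on something with over 40 N, if the wrist force passes 120 N, or if a joint passes its speed limit or range.

## Working session

There is one attempt and no reset: what is moved stays moved. The work goes in short steps, Python scripts to look and compute and a shell command to move; the robot and the scene stay as the last step left them, time stands still between calls to the robot, and variables do not carry over. Pictures are saved under pics/ and viewed, and the job is handed in when it is done.

```bash
ls; mkdir -p pics
python3 - <<'E'
from workcell import read_state, viewer, job, bot
import cv2
print(bot.grasp_offset)
s=read_state(); print(s)
for n in ["scene","side","wrist"]:
    c=viewer.read_camera(n)
    cv2.imwrite(f"pics/{n}0.png",c["pixels"][:,:,::-1])
    print(n,{k:v for k,v in c.items() if k!="pixels"})
E
```

```text
pics
0.0187
{'time': 0.0, 'q': array([-1.35993728e+00,  2.64770650e-01,  1.60537413e+00, -1.44725806e-05,
        1.27370226e+00, -3.68958636e-02]), 'joint_vel': array([ 0.00106339, -0.00044858,  0.0024211 ,  0.00024305,  0.00097347,
       -0.0010525 ]), 'joint_torque': array([ 1.45309219e-03, -5.15105152e+01, -3.67313075e+01,  1.88122772e-04,
        1.30208221e-02, -8.08070325e-06]), 'tool_pos': array([ 0.16535922, -0.6536165 ,  0.20405024]), 'tcp_rot': array([-3.11529031e+00, -3.87907181e-01,  3.29041736e-04]), 'wrist_force': array([-0.35823889,  0.9241602 ,  0.16624439]), 'torque': array([-0.00928834, -0.0276634 ,  0.00490877]), 'width': 0.9997566217789836}
scene {'vertical_fov': 46.380112810240625, 'cx': 329.59750303086395, 'cy': 207.2780440540765, 'view': array([[ 0.35799918,  0.93351601,  0.0196072 , -0.22819293],
       [-0.63626759,  0.22852939,  0.73684318,  0.30437574],
       [ 0.68337408, -0.27626468,  0.67577932, -1.76974814],
       [ 0.        ,  0.        ,  0.        ,  1.        ]])}
side {'vertical_fov': 44.19167942481389, 'cx': 319.42275878925625, 'cy': 198.0567056669309, 'view': array([[-0.76513157, -0.64361951, -0.01809989,  0.46001262],
       [ 0.33185198, -0.41828184,  0.8455262 , -0.25104051],
       [-0.55176801,  0.64093231,  0.53362705, -1.17536471],
       [ 0.        ,  0.        ,  0.        ,  1.        ]])}
wrist {'vertical_fov': 69.56134490809642, 'cx': 322.3002283724486, 'cy': 202.95385782397472, 'tool_from_camera': array([[ 4.43985451e-04,  9.47710904e-01,  3.19129826e-01,
         8.23090081e-02],
       [ 9.99999812e-01, -5.55453380e-04,  2.58276885e-04,
        -3.68908668e-04],
       [ 4.22033560e-04,  3.19129651e-01, -9.47710973e-01,
        -1.68287614e-01],
       [ 0.00000000e+00,  0.00000000e+00,  0.00000000e+00,
         1.00000000e+00]])}
```

View pics/scene0.png

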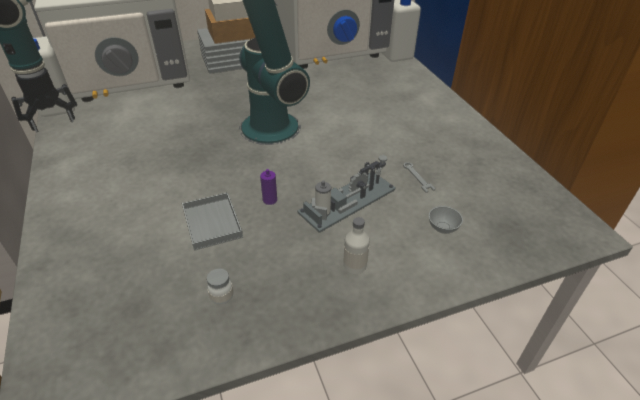

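View pics/side0.png

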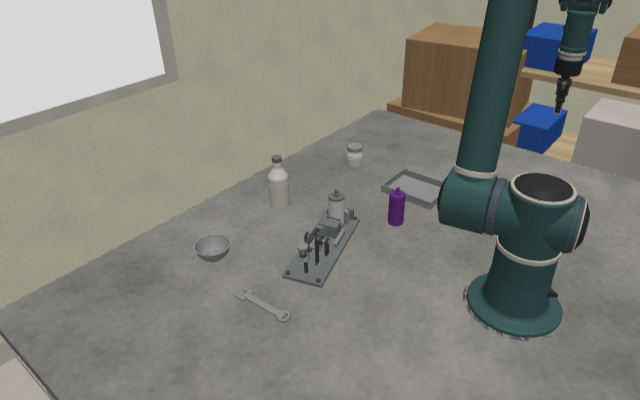

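View pics/wrist0.png

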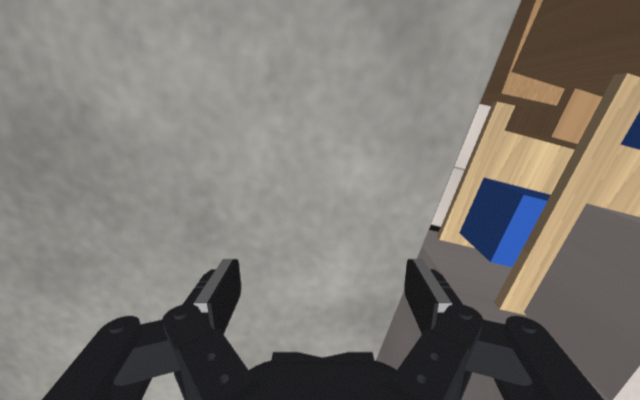

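Scene: the vice runs about (310,215) to (390,185), with the filter at (322,190). The tray is at (212,220), the purple decoy at (269,188), the bottle at (356,250), the bowl at (445,220), the wrench at (418,177) and the jar at (219,284). Side: the filter is at (336,207), the knob end near (305,250) and the tray at (415,188).

```bash
cat > h.py <<'E'
import numpy as np, cv2
from scipy.spatial.transform import Rotation as R
from workcell import read_state, viewer, job, bot
def K(c):
    f=200/np.tan(np.radians(c["vertical_fov"])/2); return f
def grab(n,name=None):
    s=read_state(); c=viewer.read_camera(n)
    if n=="wrist":
        T=np.eye(4);T[:3,:3]=R.from_rotvec(s["tcp_rot"]).as_matrix();T[:3,3]=s["tool_pos"]
        c["cam2w"]=T@c["tool_from_camera"]
    else: c["cam2w"]=np.linalg.inv(c["view"])
    c["view"]=np.linalg.inv(c["cam2w"])
    if name: 
        cv2.imwrite(f"pics/{name}.png",c["pixels"][:,:,::-1]); np.savez(f"pics/{name}.npz",**c)
    return c
def load(name): 
    d=np.load(f"pics/{name}.npz"); return {k:(d[k] if d[k].ndim else float(d[k])) for k in d}
def ray(c,u,v):
    f=K(c); d=np.array([(u-c["cx"])/f,-(v-c["cy"])/f,-1.]); M=c["cam2w"]
    d=M[:3,:3]@d; return M[:3,3],d/np.linalg.norm(d)
def onz(c,u,v,z):
    o,d=ray(c,u,v); return o+d*(z-o[2])/d[2]
def proj(c,p):
    q=c["view"]@np.append(p,1); f=K(c); return np.array([c["cx"]+f*q[0]/-q[2],c["cy"]-f*q[1]/-q[2]])
def tri(obs):
    A=np.zeros((3,3));b=np.zeros(3);L=[]
    for c,(u,v) in obs:
        o,d=ray(c,u,v);P=np.eye(3)-np.outer(d,d);A+=P;b+=P@o;L.append((o,P))
    x=np.linalg.solve(A,b); return x,[1e3*np.linalg.norm(P@(x-o)) for o,P in L]
def crop(c,name,x0,y0,x1,y1,k):
    im=cv2.resize(c["pixels"][y0:y1,x0:x1],None,fx=k,fy=k,interpolation=cv2.INTER_CUBIC)
    cv2.imwrite(f"pics/{name}.png",im[:,:,::-1])
E
python3 - <<'E'
from h import *
a=grab("scene","sc"); b=grab("side","si")
crop(a,"sc_c",290,150,400,235,7); crop(b,"si_c",275,180,370,290,5)
crop(a,"sc_t",170,160,290,260,6); crop(b,"si_t",370,160,460,220,8)
E
```

```text
(no output)
```

View pics/sc_c.png

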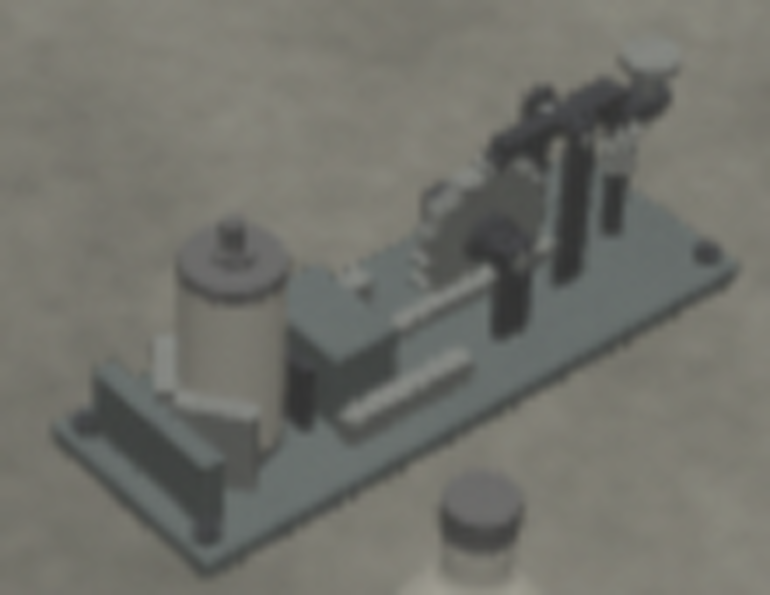

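View pics/si_c.png

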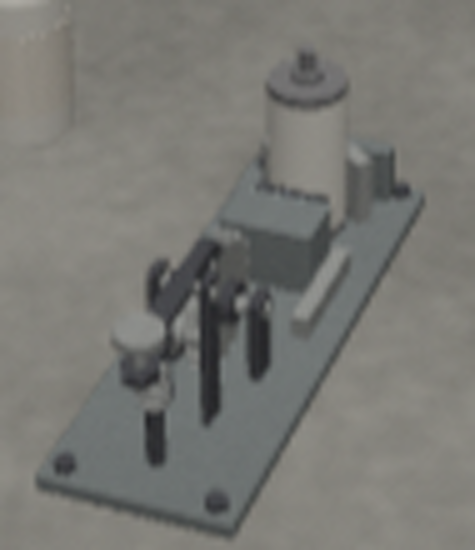

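View pics/sc_t.png

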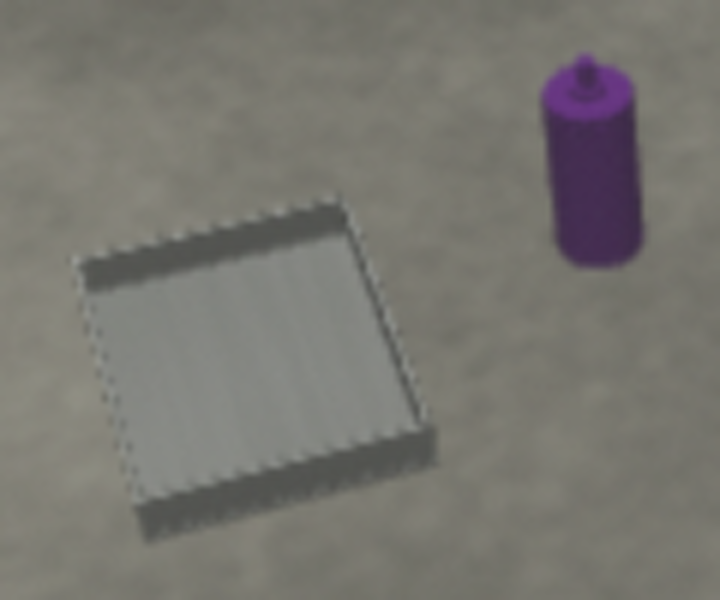

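View pics/si_t.png

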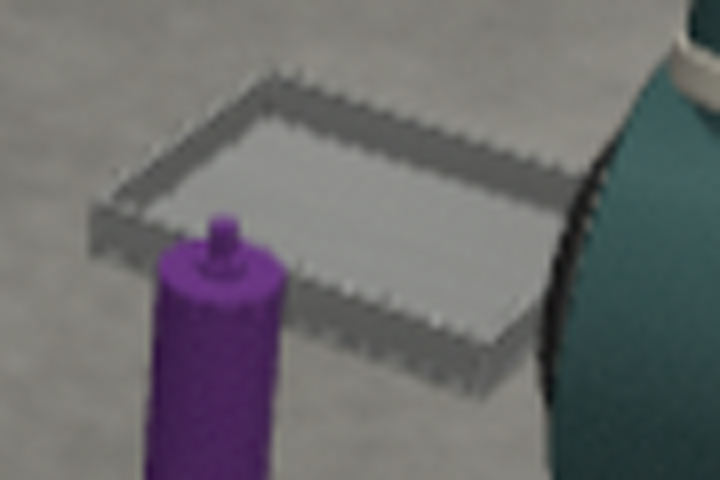

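Run:
```python
from h import *
a=load("sc");b=load("si")
S=lambda x,y:(290+x/7-.5+.5/7,150+y/7-.5+.5/7); D=lambda x,y:(275+x/5-.4,180+y/5-.4)
T=lambda x,y:(170+x/6-.42,160+y/6-.42); U=lambda x,y:(370+x/8-.44,160+y/8-.44)
np.set_printoptions(precision=4,suppress=True)
print("knob",tri([(a,S(650,55)),(b,D(140,332))]))
print("nipple top",tri([(a,S(233,222)),(b,D(306,55))]))
print("plate sc",[onz(a,*S(*p),z)[:2] for p,z in [((55,427),.012),((207,572),0.0),((738,265),.012)]])
print("plate si",[onz(b,*D(*p),z)[:2] for p,z in [((40,479),.012),((233,525),.012),((424,200),.012)]])
print("tray rim sc",[onz(a,*T(*p),.028)[:2] for p in [(78,262),(338,200),(430,430),(138,510)]])
print("tray rim si",[onz(b,*U(*p),.028)[:2] for p in [(275,75),(92,210),(480,370)]])
print("purple base", onz(a,*T(600,245),0), onz(b,*(397,222),0))
```

```text
knob (array([0.4447, 0.2482, 0.1062]), [np.float64(0.7753308294083021), np.float64(0.7753308294082292)])
nipple top (array([0.5192, 0.0223, 0.129 ]), [np.float64(0.28249851878083865), np.float64(0.2824985187808014)])
plate sc [array([ 0.4906, -0.0483]), array([ 0.5844, -0.0125]), array([0.4927, 0.2807])]
plate si [array([0.4866, 0.2819]), array([0.3879, 0.2464]), array([ 0.481 , -0.0416])]
tray rim sc [array([ 0.3597, -0.3675]), array([ 0.3563, -0.2359]), array([ 0.5351, -0.2293]), array([ 0.5402, -0.3659])]
tray rim si [array([ 0.528 , -0.3627]), array([ 0.526 , -0.2209]), array([ 0.3454, -0.2135])]
purple base [ 0.4043 -0.112   0.    ] [ 0.3961 -0.1153  0.    ]
```

```bash
cat >> h.py <<'E'
def go(x,y,z,th):
    """print row (mm, rad) to take present measured pose to TCP x,y,z with tool-x heading th deg, pointing down"""
    s=read_state(); M=R.from_rotvec(s["tcp_rot"]).as_matrix()
    d=M.T@(np.array([x,y,z])-s["tool_pos"])*1e3
    t=np.radians(th); G=np.array([[np.cos(t),np.sin(t),0],[np.sin(t),-np.cos(t),0],[0,0,-1.]])
    r=R.from_matrix(M.T@G).as_rotvec()
    print("t %.2f row: %.1f %.1f %.1f  %.4f %.4f %.4f"%((s["time"],)+tuple(d)+tuple(r)),"rows>=",max(np.linalg.norm(d)/62.5,np.degrees(np.linalg.norm(r))/10.7))
E
python3 -c "
from h import *
go(.46,-.42,.32,90)"
```

```text
t 0.25 row: 342.9 -154.7 -115.1  -0.0009 -0.0007 -1.3230 rows>= 7.084190032149856
```

```bash
python3 -m crank '343 -155 -115 0 0 -1.323 0;343 -155 -115 0 0 -1.323 0;343 -155 -115 0 0 -1.323 0;343 -155 -115 0 0 -1.323 0;343 -155 -115 0 0 -1.323 0;343 -155 -115 0 0 -1.323 0;343 -155 -115 0 0 -1.323 0;343 -155 -115 0 0 -1.323 0;343 -155 -115 0 0 -1.323 0;343 -155 -115 0 0 -1.323 0'
python3 - <<'E'
from h import *
grab("wrist","w1"); go(.48,-.35,.32,108.25); go(.54,-.05,.28,108.25)
E
```

```text
time: 1.5
tool_pos: [0.4588, -0.4207, 0.3196]
tcp_rot: [-2.224, -2.217, 0.001]
wrist_force: [0.1, 0.2, -0.1]
width: 1.001
t 1.55 row: 70.8 20.9 -0.3  -0.0009 -0.0009 -0.3217 rows>= 1.722415514020695
t 1.55 row: 370.9 80.0 39.8  -0.0009 -0.0009 -0.3217 rows>= 6.104847214317259
```

View pics/w1.png

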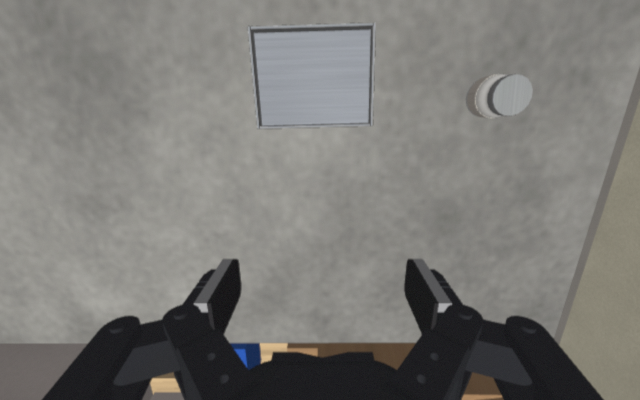

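The tray's rim corners in w1 are at about (249,28), (376,24), (373,126) and (259,128), and the jar is at (505,95). I'll move closer for the second view of the tray.

```bash
python3 -m crank '71 21 0 0 0 -0.322 0;71 21 0 0 0 -0.322 0;71 21 0 0 0 -0.322 0;71 21 0 0 0 -0.322 0'
python3 - <<'E'
from h import *
grab("wrist","w2"); go(.54,-.04,.28,108.25)
E
```

```text
time: 2.05
tool_pos: [0.4805, -0.3499, 0.3202]
tcp_rot: [-1.841, -2.545, 0.001]
wrist_force: [-0.4, 0.1, -0.2]
width: 1.004
t 2.10 row: 275.8 153.6 40.1  -0.0004 0.0001 0.0001 rows>= 5.091583290893143
```

View pics/w2.png

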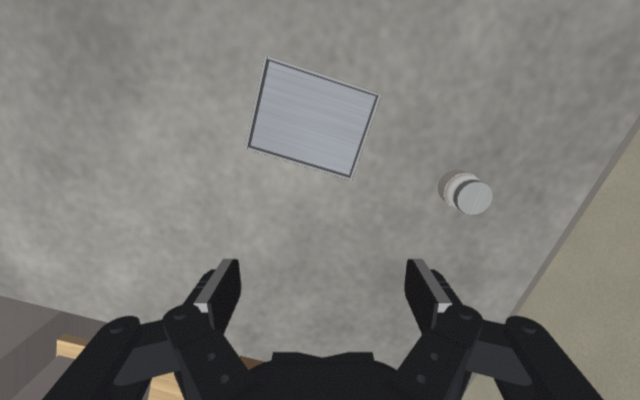

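Tray corners in w2 are (267,57), (380,95), (351,178) and (247,148). Next stop is behind the filter, looking along the vice.

```bash
python3 - <<'E'
from h import *
np.set_printoptions(precision=4,suppress=True)
a=load("w1");b=load("w2")
P=[]
for p,q in [((249,27),(267,57)),((376,23),(380,95)),((373,126),(351,178)),((259,128),(247,148))]:
    x=tri([(a,p),(b,q)]);P.append(x[0]);print(x)
print(np.mean(P,0))
E
python3 -m crank '276 154 40 0 0 0 0;276 154 40 0 0 0 0;276 154 40 0 0 0 0;276 154 40 0 0 0 0;276 154 40 0 0 0 0;276 154 40 0 0 0 0;276 154 40 0 0 0 0'
python3 - <<'E'
from h import *
grab("wrist","w3"); go(.51,.05,.28,108.25)
E
```

```text
(array([ 0.3577, -0.2331,  0.0291]), [np.float64(0.7415666778042165), np.float64(0.741566677804137)])
(array([ 0.532 , -0.2301,  0.0342]), [np.float64(0.9451708221681691), np.float64(0.9451708221680626)])
(array([ 0.5414, -0.3695, -0.0044]), [np.float64(1.1802917280532494), np.float64(1.1802917280533536)])
(array([ 0.3596, -0.3703,  0.0214]), [np.float64(0.3332066086583734), np.float64(0.3332066086584777)])
[ 0.4477 -0.3007  0.0201]
time: 2.98
tool_pos: [0.5399, -0.0389, 0.2802]
tcp_rot: [1.837, 2.549, -0.001]
wrist_force: [-0.4, 0.4, -0.4]
width: 0.999
t 3.02 row: 94.6 -0.1 0.4  -0.0003 0.0008 0.0021 rows>= 1.5129734611320833
```

View pics/w3.png

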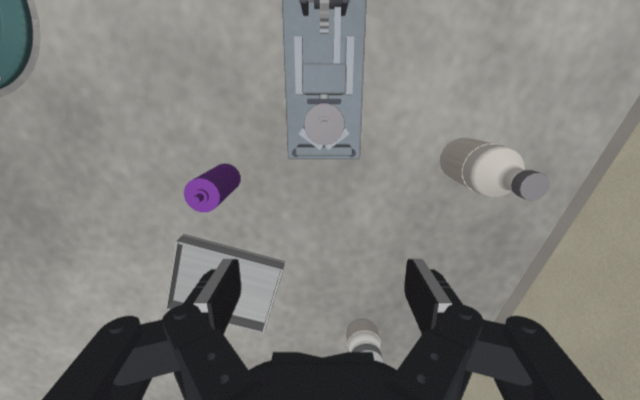

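Tray centre comes out at about (0.448, -0.300) with the rim near z 0.02–0.03. In w3 the vice runs up the image with the filter top at (324,125), and the bottle is to the right at (500,170). I'll move on along the vice to see the knob, shutting the fingers on the way.

```bash
python3 -m crank '190 0 20 0 0 0.002 255;190 0 20 0 0 0.002 255;190 0 20 0 0 0.002 255;190 0 20 0 0 0.002 255;190 0 20 0 0 0.002 255;190 0 20 0 0 0.002 255' 40
python3 - <<'E'
from h import *
grab("wrist","w4"); a=load("w4"); crop(a,"w4c",240,0,420,130,4)
a=load("w3"); crop(a,"w3c",260,0,400,170,3)
E
```

```text
time: 3.78
tool_pos: [0.4807, 0.1399, 0.2608]
tcp_rot: [1.842, 2.543, 0.0]
wrist_force: [-0.5, 0.4, -0.7]
width: 0.002
```

View pics/w4.png

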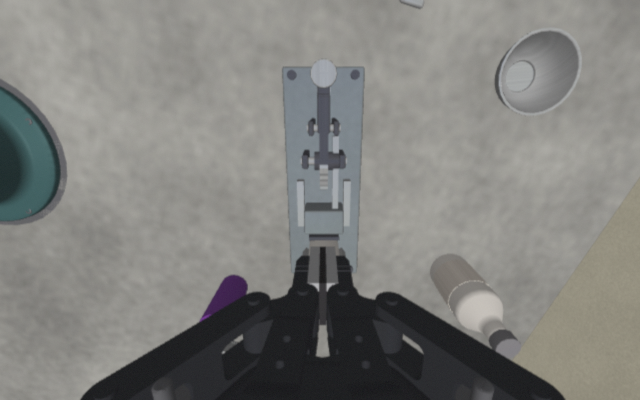

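View pics/w4c.png

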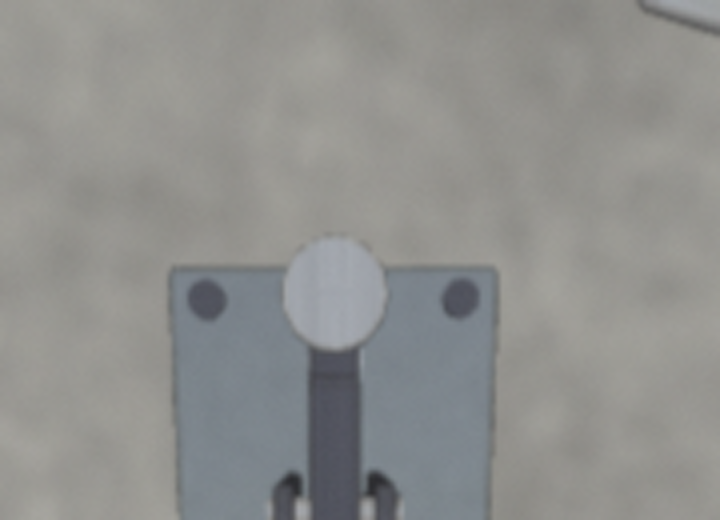

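View pics/w3c.png

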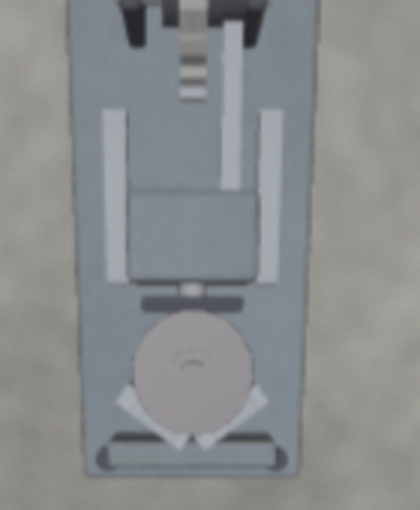

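The knob is a disc at (323,73) in w4, with the pawl and wheel below it. The wrench is at the top right, clear of the motion. One closer view for height.

```bash
python3 -m crank '60 0 50 0 0 0 255;60 0 50 0 0 0 255;60 0 50 0 0 0 255;60 0 50 0 0 0 255'
python3 - <<'E'
from h import *
grab("wrist","w5"); a=load("w5"); crop(a,"w5c",240,0,420,130,4)
E
```

```text
time: 4.32
tool_pos: [0.4621, 0.1981, 0.2116]
tcp_rot: [1.839, 2.545, 0.002]
wrist_force: [0.7, 0.6, 0.1]
width: -0.005
```

View pics/w5.png

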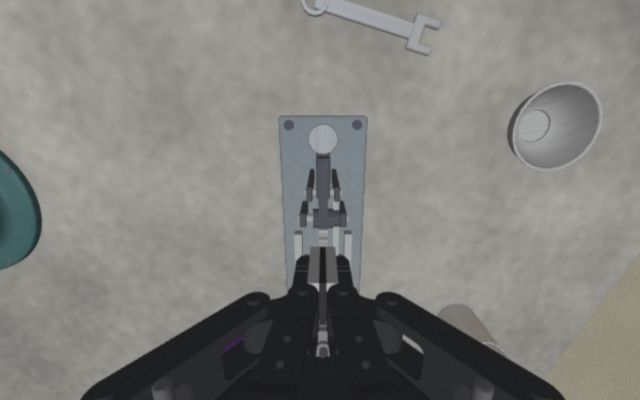

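The knob disc in w5 is at about (323,138). I'll fit the disc in both wrist pictures and triangulate.

Run:
```python
from h import *
np.set_printoptions(precision=4,suppress=True)
obs=[]
for n,(u,v) in [("w4",(323,73)),("w5",(323,138))]:
    a=load(n); g=cv2.cvtColor(a["pixels"],cv2.COLOR_RGB2GRAY)
    roi=g[v-30:v+30,u-25:u+26]; print(n,roi[30,::3],roi[::3,25])
    k=cv2.resize(roi,None,fx=4,fy=4,interpolation=cv2.INTER_CUBIC)
    m=(k>int(roi[30,25])-12).astype(np.uint8)
    m=cv2.morphologyEx(m,cv2.MORPH_OPEN,np.ones((13,13)))
    nl,l,st,_=cv2.connectedComponentsWithStats(m)
    m=(l==l[120,100]).astype(np.uint8)
    cs,_=cv2.findContours(m,0,1); e=cv2.fitEllipse(max(cs,key=len)); print(e)
    p=(u-25+(e[0][0]+.5)/4-.5,v-30+(e[0][1]+.5)/4-.5); obs.append((a,p)); print(p)
    f=K(a); print("est range from size m", .028*f/(max(e[1])/4))
print(tri(obs))
s=load("sc");d=load("si")
sp=(290+650/7-.43,150+55/7-.43); dp=(275+140/5-.4,180+332/5-.4)
print(tri(obs+[(s,sp),(d,dp)]))
for c,n in((s,"scene"),(d,"side")): print(n,proj(c,tri(obs)[0]))
print(sp,dp)
```

```text
w4 [128 128 129 128 126 164 161 159 164 164 165 161 161 124 131 130 130] [149 148 151 150 150 144 166 166 168 167 163 165 167 168 165  87  84  75
  83  84]
((101.8095703125, 119.32258605957031), (98.31401062011719, 108.5663070678711), 2.9386229515075684)
(323.077392578125, 72.45564651489258)
est range from size m 0.2970773084498461
w5 [130 130 130 126 160 161 157 162 162 162 163 160 159 136 129 129 130] [146 145 144 121 129 120 163 165 163 166 165 164 164 166 164 131  60  77
  80  83]
((100.1823959350586, 124.16444396972656), (106.5801773071289, 108.0844497680664), 10.65998363494873)
(322.67059898376465, 138.66611099243164)
est range from size m 0.298401725329333
(array([0.4459, 0.2494, 0.1081]), [np.float64(0.0028039603612032026), np.float64(0.002803960361251864)])
(array([0.4453, 0.2488, 0.1063]), [np.float64(0.9500830977725004), np.float64(0.7713969762179728), np.float64(0.1418743923002897), np.float64(1.6297318602531599)])
scene [382.7714 157.0028]
side [301.5661 245.5319]
(382.4271428571429, 157.42714285714285) (302.6, 246.0)
```

```bash
python3 -c "
from h import *
go(.4457,.2491,.125,108.25)"
```

```text
t 4.38 row: 53.6 0.1 86.8  0.0023 0.0004 0.0004 rows>= 1.63212931218269
```

```bash
python3 -m crank '53.5 0 30 0 0 0 255;53.5 0 60 0 0 0 255;53.5 0 80 0 0 0 255;53.5 0 86 0 0 0 255;53.5 0 86 0 0 0 255;53.5 0 86 0 0 0 255'
python3 -m crank '0 0 2 0 0 0 255;0 0 4 0 0 0 255;0 0 6 0 0 0 255;0 0 8 0 0 0 255;0 0 9 0 0 0 255;0 0 10 0 0 0 255;0 0 11 0 0 0 255;0 0 11 0 0 0 255'
python3 - <<'E'
from h import *
print(read_state()["wrist_force"],read_state()["tool_pos"]); a=grab("side","s6"); crop(a,"s6c",260,190,360,290,6)
E
```

```text
time: 5.12
tool_pos: [0.4452, 0.2497, 0.1259]
tcp_rot: [1.839, 2.545, 0.004]
wrist_force: [0.6, -0.1, -0.1]
width: 0.0
time: 6.12
tool_pos: [0.4439, 0.2495, 0.1133]
tcp_rot: [-1.839, -2.547, 0.0]
wrist_force: [-0.4, -0.0, -0.3]
width: 0.001
[-0.44502654 -0.01139656 -0.282942  ] [0.44389949 0.24950802 0.11328646]
```

View pics/s6c.png

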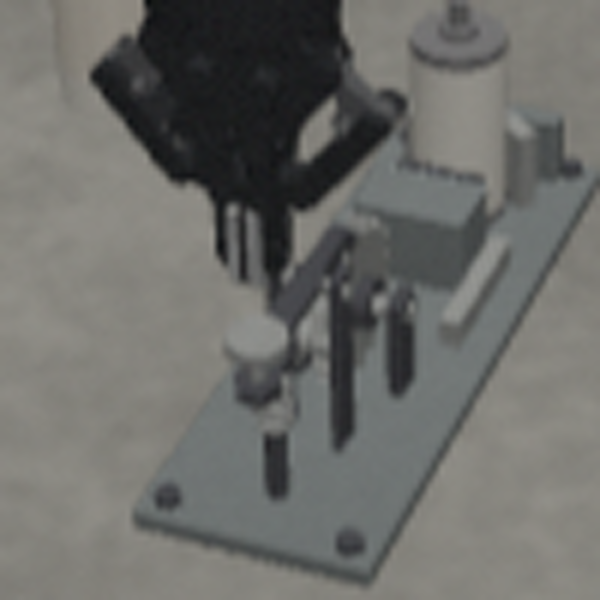

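The picture seems to show the fingertips ending at crop (248,282) and the knob at (258,335). I'll check that gap against the projected TCP.

Run:
```python
from h import *
s=read_state(); p=s["tool_pos"]; print(R.from_rotvec(s["tcp_rot"]).as_matrix()[:,2])
a=load("s6"); q=proj(a,p); print(q,((q-[260,190])*6))
w=grab("wrist","w6"); print("tcp in wrist",proj(w,p)); 
print("knob in side",(proj(a,[.4457,.2491,.1075])-[260,190])*6)
sc=grab("scene","c6"); q=proj(sc,p); print("scene",q,(q-[340,110])*7)
crop(sc,"c6c",340,110,430,190,7); crop(w,"w6c",240,150,400,300,4); crop(a,"s6d",285,220,325,260,14)
```

```text
[-2.90477113e-05 -3.80507446e-05 -9.99999999e-01]
[302.04154823 244.14196566] [252.2492894  324.85179399]
tcp in wrist [321.98206359 241.03353597]
knob in side [250.31146664 334.1262901 ]
scene [382.69971293 155.28417598] [298.89799052 316.98923187]
```

View pics/c6c.png

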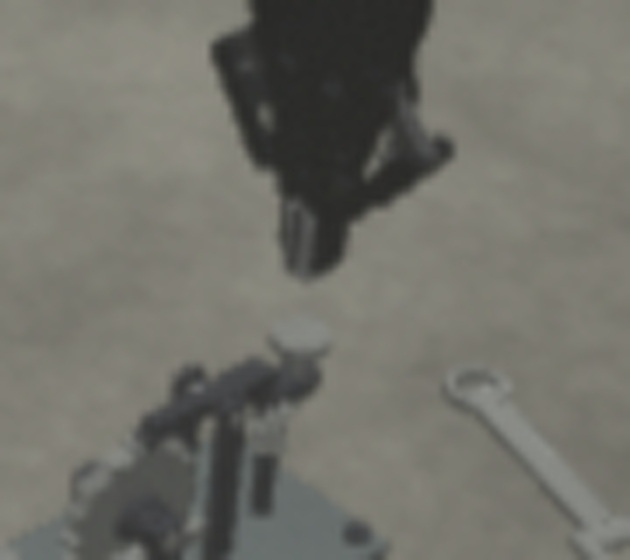

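View pics/w6c.png

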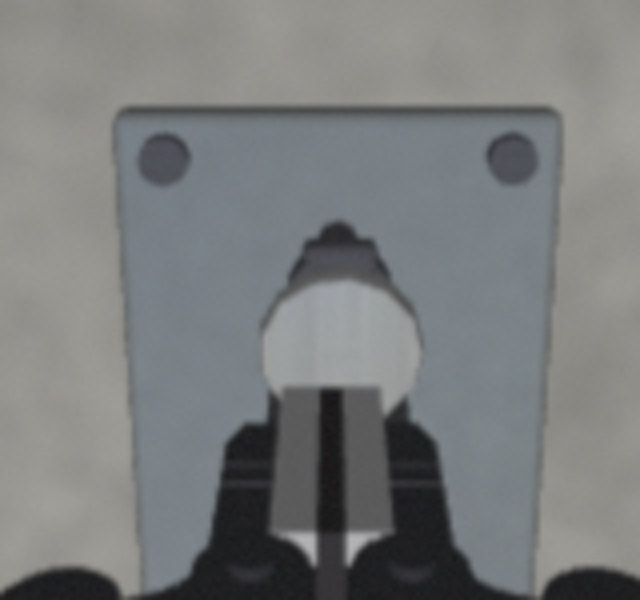

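View pics/s6d.png

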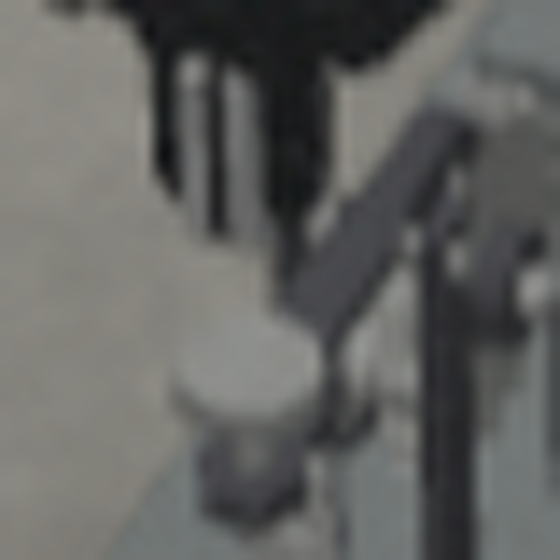

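The three views agree with one another, and they show the shut fingertips well above where the TCP would project (roughly 20 mm). I'll settle it by touch, in small steps with the force watched.

```bash
for i in 1 2 3; do echo; done; python3 -m crank '0 0 1 0 0 0 255;0 0 2 0 0 0 255;0 0 3 0 0 0 255;0 0 4 0 0 0 255;0 0 4 0 0 0 255'
```

```text
time: 6.9
tool_pos: [0.4439, 0.2495, 0.1092]
tcp_rot: [-1.839, -2.547, 0.0]
wrist_force: [-0.5, -0.5, 0.2]
width: 0.001
```

```bash
python3 -m crank '0 0 1 0 0 0 255;0 0 2 0 0 0 255;0 0 3 0 0 0 255;0 0 3 0 0 0 255'
```

```text
time: 7.4
tool_pos: [0.4439, 0.2495, 0.1062]
tcp_rot: [-1.839, -2.547, 0.0]
wrist_force: [0.2, 0.1, 0.1]
width: 0.001
```

```bash
python3 -m crank '0 0 1 0 0 0 255;0 0 2 0 0 0 255;0 0 3 0 0 0 255;0 0 3 0 0 0 255'
python3 - <<'E'
from h import *
a=grab("side","s7"); crop(a,"s7d",285,220,325,260,14)
sc=grab("scene","c7"); crop(sc,"c7c",360,130,410,180,11)
E
```

```text
time: 7.9
tool_pos: [0.4438, 0.2495, 0.1032]
tcp_rot: [-1.839, -2.547, 0.0]
wrist_force: [0.9, 0.5, 0.3]
width: -0.004
```

View pics/s7d.png

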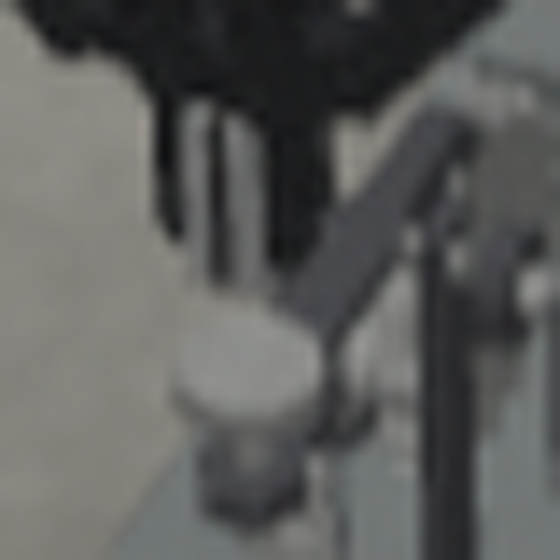

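View pics/c7c.png

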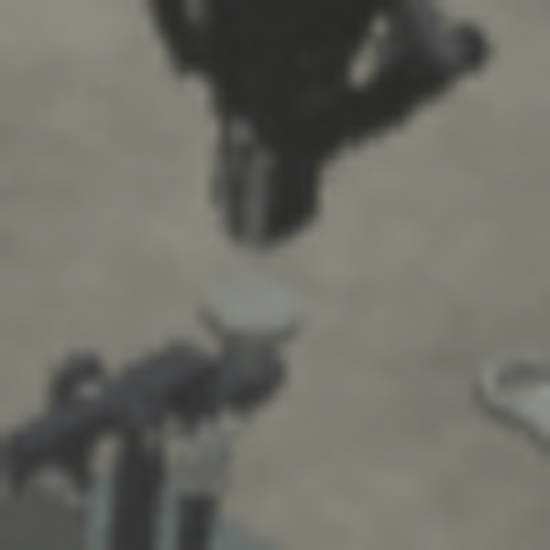

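Run:
```python
from h import *
np.set_printoptions(precision=4,suppress=True)
a=load("s7");b=load("c7"); x=tri([(a,(285+240/14-.46,220+280/14-.46)),(b,(360+262/11-.45,130+232/11-.45))]); print(x)
s=read_state(); M=R.from_rotvec(s["tcp_rot"]).as_matrix(); print("in tool mm",M.T@(x[0]-s["tool_pos"])*1e3)
w=grab("wrist","w7"); crop(w,"w7c",240,150,400,300,4)
# finger pad tip seen in wrist: crop w6c (285..385, 387)
w6=load("w6")
```

```text
(array([0.4423, 0.2513, 0.1293]), [np.float64(0.36378559266012256), np.float64(0.36378559266026034)])
in tool mm [  2.2272  -1.0506 -25.9857]
```

View pics/w7c.png

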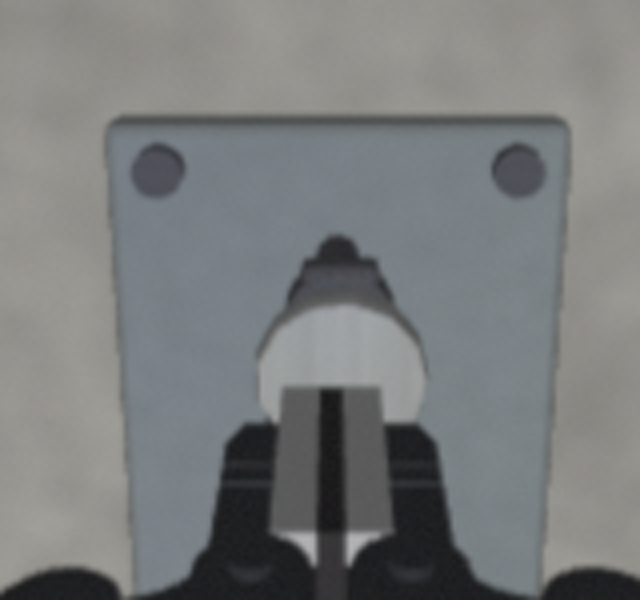

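The tip triangulates to about 26 mm behind the nominal TCP, so contact should come at a reported z of about 0.082–0.087. I'll keep easing down.

```bash
python3 -m crank '0 0 1.5 0 0 0 255;0 0 3 0 0 0 255;0 0 4.5 0 0 0 255;0 0 6 0 0 0 255;0 0 6 0 0 0 255'
```

```text
time: 8.68
tool_pos: [0.4438, 0.2495, 0.0972]
tcp_rot: [-1.839, -2.547, 0.001]
wrist_force: [0.3, -1.1, 0.4]
width: -0.002
```

```bash
python3 -m crank '0 0 1 0 0 0 255;0 0 2 0 0 0 255;0 0 3 0 0 0 255;0 0 4 0 0 0 255;0 0 4 0 0 0 255'
```

```text
time: 9.3
tool_pos: [0.4438, 0.2495, 0.0932]
tcp_rot: [-1.839, -2.547, 0.0]
wrist_force: [-0.7, -0.6, -0.5]
width: 0.001
```

```bash
python3 -m crank '0 0 1 0 0 0 255;0 0 2 0 0 0 255;0 0 3 0 0 0 255;0 0 3 0 0 0 255'
```

```text
time: 9.8
tool_pos: [0.4439, 0.2495, 0.0903]
tcp_rot: [-1.839, -2.547, 0.0]
wrist_force: [-0.9, 0.2, 0.0]
width: -0.002
```

```bash
python3 -m crank '0 0 1 0 0 0 255;0 0 2 0 0 0 255;0 0 2 0 0 0 255'; python3 -m crank '0 0 1 0 0 0 255;0 0 2 0 0 0 255;0 0 2 0 0 0 255'
```

```text
time: 10.18
tool_pos: [0.4439, 0.2495, 0.0883]
tcp_rot: [-1.839, -2.547, 0.0]
wrist_force: [-0.5, 1.0, 0.2]
width: 0.002
time: 10.55
tool_pos: [0.4439, 0.2495, 0.0863]
tcp_rot: [-1.839, -2.547, 0.0]
wrist_force: [0.1, -0.0, -0.6]
width: 0.0
```

```bash
python3 -m crank '0 0 1 0 0 0 255;0 0 2 0 0 0 255;0 0 2 0 0 0 255'
```

```text
time: 10.92
tool_pos: [0.4438, 0.2495, 0.0842]
tcp_rot: [-1.839, -2.547, 0.0]
wrist_force: [-0.2, 0.2, -0.3]
width: 0.001
```

Run:
```python
from h import *
a=grab("side","s8"); crop(a,"s8d",285,220,325,260,14)
sc=grab("scene","c8"); crop(sc,"c8c",360,130,410,180,11)
```

```text
(no output)
```

View pics/s8d.png

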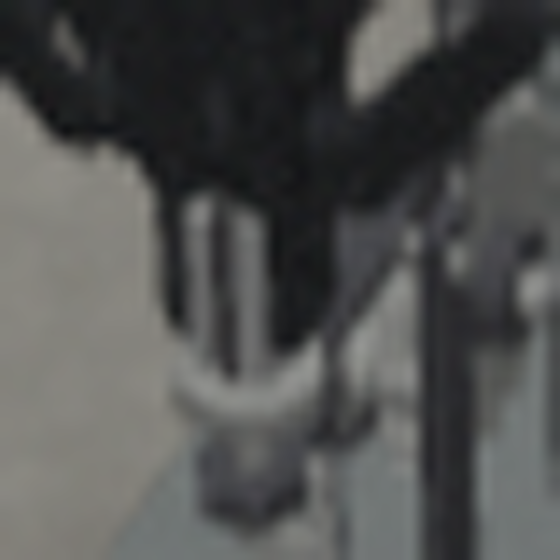

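View pics/c8c.png

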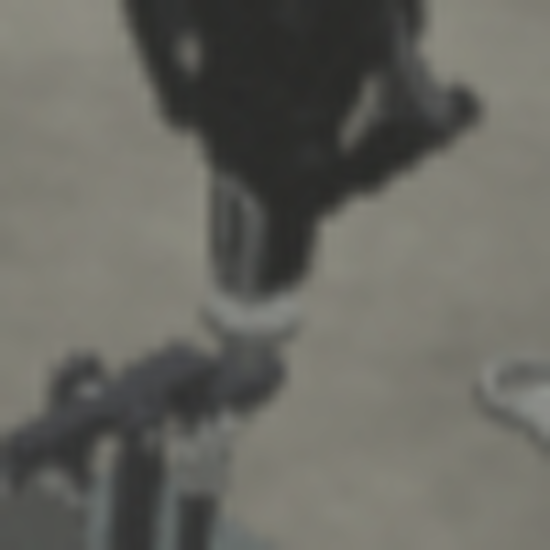

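The tips now stand just over or on the knob in both views: side crop (235,375), scene crop (250,300). From here I go 1 mm at a time.

```bash
python3 -m crank '0 0 1 0 0 0 255;0 0 1 0 0 0 255';python3 -m crank '0 0 1 0 0 0 255;0 0 1 0 0 0 255'
```

```text
time: 11.28
tool_pos: [0.4439, 0.2495, 0.0833]
tcp_rot: [-1.839, -2.547, 0.0]
wrist_force: [0.2, -0.3, 0.1]
width: 0.002
time: 11.52
tool_pos: [0.4439, 0.2495, 0.0823]
tcp_rot: [-1.839, -2.547, 0.0]
wrist_force: [-0.1, 0.6, -0.3]
width: -0.002
```

```bash
python3 -m crank '0 0 1 0 0 0 255;0 0 1 0 0 0 255'
```

```text
time: 11.78
tool_pos: [0.4441, 0.2496, 0.0818]
tcp_rot: [1.839, 2.547, 0.0]
wrist_force: [-1.0, 0.3, 3.2]
width: -0.002
```

```bash
python3 -m crank '0 0 1 0 0 0 255;0 0 1 0 0 0 255'
```

```text
time: 12.02
tool_pos: [0.4441, 0.2498, 0.0811]
tcp_rot: [1.839, 2.547, 0.001]
wrist_force: [-1.8, -1.0, 5.9]
width: 0.002
```

Contact at reported z 0.082: the real tips end about 25 mm behind the nominal TCP. I keep pressing in 1 mm steps.

```bash
python3 -m crank '0 0 1 0 0 0 255;0 0 1 0 0 0 255'
```

```text
time: 12.28
tool_pos: [0.4441, 0.25, 0.0802]
tcp_rot: [-1.839, -2.547, -0.001]
wrist_force: [-3.0, -0.6, 5.5]
width: -0.002
```

```bash
python3 -m crank '0 0 1 0 0 0 255;0 0 1 0 0 0 255'
```

```text
time: 12.52
tool_pos: [0.444, 0.2502, 0.0792]
tcp_rot: [-1.839, -2.546, -0.002]
wrist_force: [-2.5, 0.5, 6.5]
width: -0.001
```

```bash
python3 -m crank '0 0 1 0 0 0 255;0 0 1 0 0 0 255'
```

```text
time: 12.78
tool_pos: [0.444, 0.2503, 0.0783]
tcp_rot: [-1.839, -2.546, -0.002]
wrist_force: [-3.1, 1.0, 6.4]
width: 0.003
```

```bash
python3 -m crank '0 0 1 0 0 0 255;0 0 1 0 0 0 255'
```

```text
time: 13.02
tool_pos: [0.444, 0.2505, 0.0773]
tcp_rot: [-1.839, -2.546, -0.002]
wrist_force: [-4.6, 1.0, 6.7]
width: -0.003
```

```bash
python3 -m crank '0 0 1 0 0 0 255;0 0 1 0 0 0 255'
```

```text
time: 13.28
tool_pos: [0.4441, 0.2503, 0.076]
tcp_rot: [-1.839, -2.547, -0.002]
wrist_force: [-0.8, 1.2, 2.7]
width: -0.0
```

```bash
python3 -m crank '0 0 0.7 0 0 0 255;0 0 0.7 0 0 0 255'
```

```text
time: 13.52
tool_pos: [0.4441, 0.2504, 0.0751]
tcp_rot: [-1.839, -2.546, -0.002]
wrist_force: [-1.9, 3.3, 5.3]
width: 0.0
```

The force dropped from 6.7 to 2.7 N at about 6 mm, so the nose popped clear. Now at 6.9 mm and 5.3 N I hold and watch the jaw.

```bash
python3 -m crank '0 0 0.2 0 0 0 255;0 0 0.2 0 0 0 255;0 0 0.2 0 0 0 255;0 0 0.2 0 0 0 255;0 0 0.2 0 0 0 255;0 0 0.2 0 0 0 255;0 0 0.2 0 0 0 255;0 0 0.2 0 0 0 255;0 0 0.2 0 0 0 255;0 0 0.2 0 0 0 255;0 0 0.2 0 0 0 255;0 0 0.2 0 0 0 255;0 0 0.2 0 0 0 255;0 0 0.2 0 0 0 255;0 0 0.2 0 0 0 255;0 0 0.2 0 0 0 255'
python3 - <<'E'
from h import *
sc=grab("scene","c9"); crop(sc,"c9c",290,150,400,235,7)
a=grab("side","s9"); crop(a,"s9c",275,180,370,290,5)
E
```

```text
time: 15.52
tool_pos: [0.4441, 0.2504, 0.0749]
tcp_rot: [-1.839, -2.546, -0.002]
wrist_force: [-2.5, 4.9, 4.8]
width: 0.0
```

View pics/c9c.png

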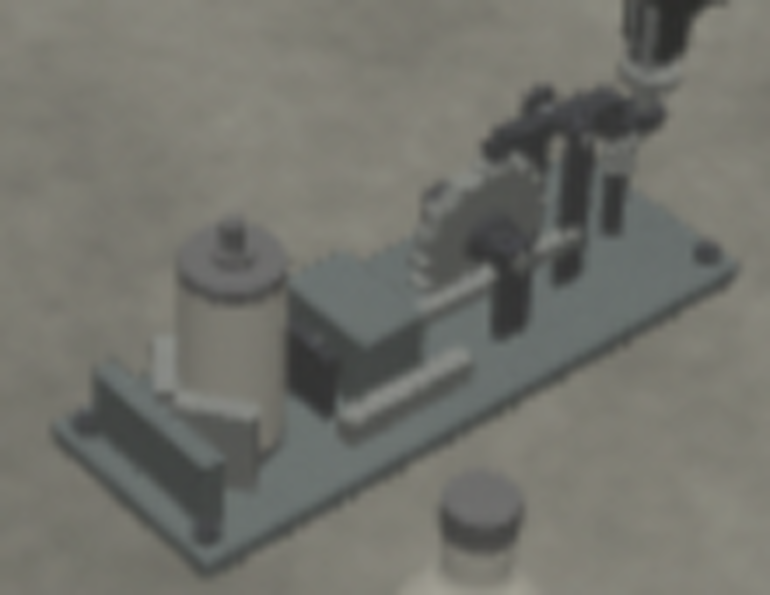

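View pics/s9c.png

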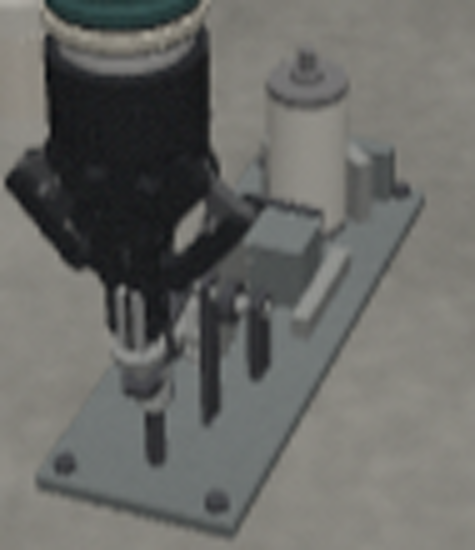

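The jaw has drawn back: the near top corner of the sliding jaw went from scene crop (335,358) to about (366,345). I keep holding, then check that it's at rest at full travel.

```bash
python3 -m crank '0 0 0 0 0 0 255;0 0 0 0 0 0 255;0 0 0 0 0 0 255;0 0 0 0 0 0 255;0 0 0 0 0 0 255;0 0 0 0 0 0 255;0 0 0 0 0 0 255;0 0 0 0 0 0 255'
python3 - <<'E'
from h import *
sc=grab("scene","c10"); a=grab("side","s10")
for x,y in (("c9","c10"),("s9","s10")):
    d=cv2.absdiff(load(x)["pixels"],load(y)["pixels"]).max(2); r=d[150:235,290:400] if x[0]=="c" else d[180:290,300:370]
    print(x,r.max(),(r>15).sum())
S=lambda x,y:(290+x/7-.43,150+y/7-.43)
p=onz(sc,*S(335,359),.05);q=onz(sc,*S(366,345),.05); print("jaw travel mm",np.linalg.norm(q-p)*1e3)
# compare shift of jaw patch between before/after by template match along vice
A=cv2.cvtColor(load("sc")["pixels"],6);B=cv2.cvtColor(sc["pixels"],6)
k=8;A=cv2.resize(A,None,fx=k,fy=k,interpolation=2);B=cv2.resize(B,None,fx=k,fy=k,interpolation=2)
x0,y0,x1,y1=[int(t*k) for t in (336,198,348,208)]
m=cv2.matchTemplate(B[y0-6*k:y1+4*k,x0-3*k:x1+9*k],A[y0:y1,x0:x1],cv2.TM_CCOEFF_NORMED);_,v,_,l=cv2.minMaxLoc(m)
dx,dy=(l[0]-3*k)/k,(l[1]-6*k)/k;print(v,dx,dy,"mm",1e3*np.linalg.norm(onz(sc,342+dx,203+dy,.05)-onz(sc,342,203,.05)))
E
```

```text
time: 16.62
tool_pos: [0.4441, 0.2504, 0.0749]
tcp_rot: [-1.839, -2.546, -0.002]
wrist_force: [-2.7, 4.3, 5.0]
width: 0.001
c9 3 0
s9 9 0
jaw travel mm 16.302724844989502
0.99351567029953 3.875 -2.125 mm 15.260691756700817
```

The jaw travelled about 15.3 mm and has been still for over a second, which matches 1.55 rad. Releasing straight up, then opening the fingers well above.

```bash
python3 -m crank '0 0 -3 0 0 0 255;0 0 -8 0 0 0 255;0 0 -20 0 0 0 255;0 0 -60 0 0 0 255;0 0 -110 0 0 0 0;0 0 -150 0 0 0 0;0 0 -150 0 0 0 0;0 0 -150 0 0 0 0;0 0 -150 0 0 0 0' 40
python3 - <<'E'
from h import *
np.set_printoptions(precision=4,suppress=True)
a=grab("side","s11"); sc=grab("scene","c11"); p=read_state()["tool_pos"]
for c,n in ((a,"s11"),(sc,"c11")):
    u,v=proj(c,p).astype(int); x0,y0=u-50,max(v-75,0); crop(c,n+"c",x0,y0,u+50,v+15,6); print(n,x0,y0,proj(c,p),(proj(c,p)-[x0,y0])*6)
crop(sc,"c11v",290,150,400,235,7)
E
```

```text
time: 17.85
tool_pos: [0.4428, 0.2488, 0.2226]
tcp_rot: [-1.838, -2.546, 0.005]
wrist_force: [0.3, -0.8, -0.3]
width: 1.002
s11 250 131 [300.7598 206.588 ] [304.5587 453.5277]
c11 335 50 [385.9466 125.1929] [305.6797 451.1573]
```

View pics/s11c.png

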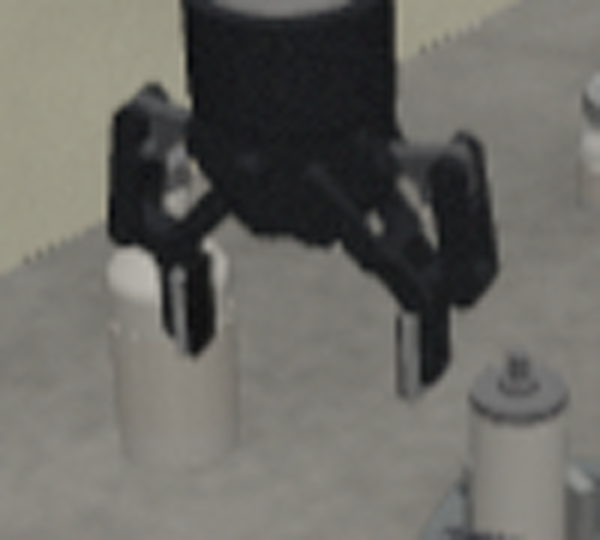

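View pics/c11c.png

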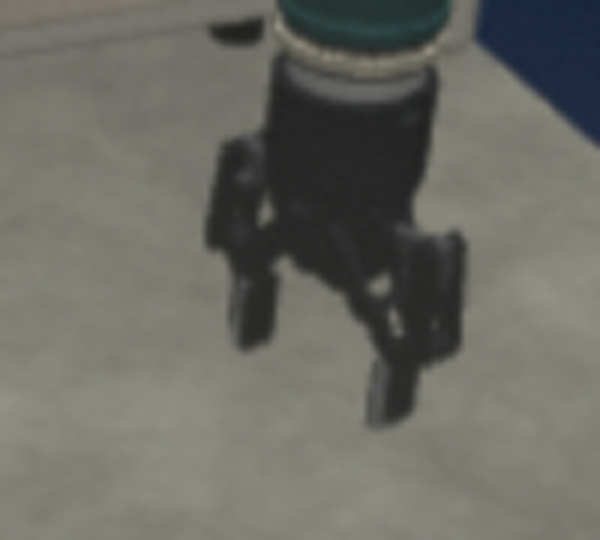

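View pics/c11v.png

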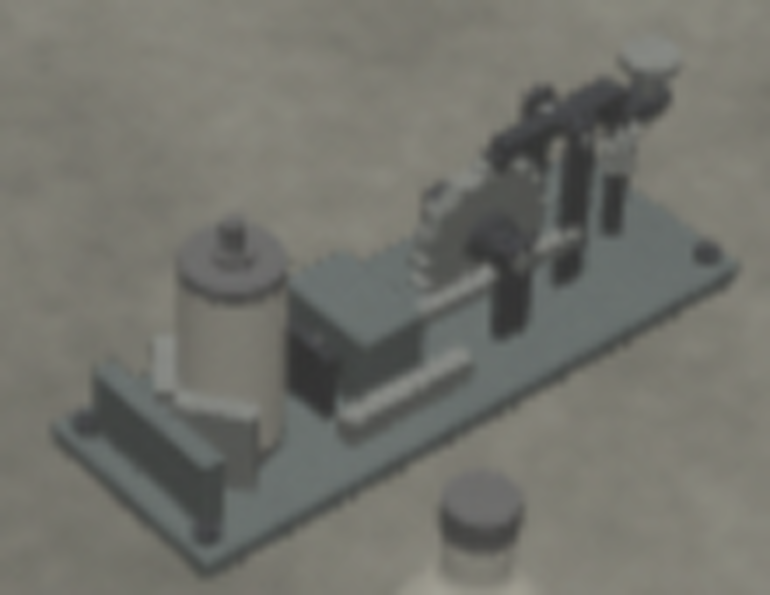

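The pawl is back up and the jaw stays open, with the filter still standing. Next I measure where the open fingertips and the palm sit relative to the TCP.

Run:
```python
from h import *
np.set_printoptions(precision=4,suppress=True)
a=load("s11");b=load("c11"); s=read_state(); M=R.from_rotvec(s["tcp_rot"]).as_matrix()
S=lambda x,y:(250+x/6-.42,131+y/6-.42); C=lambda x,y:(335+x/6-.42,50+y/6-.42)
for n,p,q in [("tip1",(190,352),(382,425)),("tip2",(410,396),(252,346)),("tip1b",(410,396),(382,425)),("tip2b",(190,352),(252,346)),("palm",(300,240),(330,275))]:
    x,r=tri([(a,S(*p)),(b,C(*q))]); print(n,"tool mm",M.T@(x-s["tool_pos"])*1e3,r)
# filter
w=load("w3"); g=cv2.cvtColor(w["pixels"],cv2.COLOR_RGB2HSV)
u,v=324,125; print(w["pixels"][v,u],w["pixels"][v,u+30],w["pixels"][v-18,u])
```

```text
tip1 tool mm [  0.6756  45.5996 -38.4644] [np.float64(1.3609163377576048), np.float64(1.3609163377575793)]
tip2 tool mm [  1.3099 -45.3253 -38.1899] [np.float64(1.0159159904027588), np.float64(1.0159159904028292)]
tip1b tool mm [ 11.4892 -10.8616 -23.2891] [np.float64(36.23475981761472), np.float64(36.23475981761463)]
tip2b tool mm [ -8.283   11.5568 -54.2283] [np.float64(36.955312701754664), np.float64(36.95531270175475)]
palm tool mm [  2.2349  -2.2496 -96.7769] [np.float64(0.2454982573820314), np.float64(0.24549825738204079)]
[150 148 151] [126 136 143] [151 149 152]
```

Run:
```python
from h import *
np.set_printoptions(precision=4,suppress=True)
w=load("w3"); k=4; u,v=324,125
im=cv2.resize(w["pixels"][v-32:v+33,u-32:u+33],None,fx=k,fy=k,interpolation=2).astype(int)
ref=im[130,90]; d=im[...,0]-im[...,2]; print(ref,d[130,::20],d[::20,130])
m=((d>-1)&(im.sum(2)>330)).astype(np.uint8); m=cv2.morphologyEx(m,cv2.MORPH_OPEN,np.ones((15,15))); n,l,st,_=cv2.connectedComponentsWithStats(m); m=(l==l[130,90]).astype(np.uint8)
cs,_=cv2.findContours(m,0,1); e=cv2.fitEllipse(cv2.convexHull(max(cs,key=len))); print(e)
p=(u-32+(e[0][0]+.5)/k-.5,v-32+(e[0][1]+.5)/k-.5); print("disc px",p, "dia px",e[1][0]/k)
print("range by size",.046*K(w)/(e[1][0]/k))
sc=load("c11");si=load("s10")
# top disc centre = base of nipple in scene/side crops
S=lambda x,y:(290+x/7-.43,150+y/7-.43); D=lambda x,y:(275+x/5-.4,180+y/5-.4)
for nm,a,b in (("discs",(233,258),(307,80)),):
    obs=[(w,p),(sc,S(*a)),(si,D(*b))]
    print(tri(obs)); print(tri(obs[1:])); print(tri(obs[:2]))
for z in (.109,.112): print(z,onz(w,*p,z))
print("nipple", tri([(sc,S(233,222)),(si,D(306,55))]))
kn=np.array([.4457,.2491]); f=onz(w,*p,.112)[:2]; print("heading",np.degrees(np.arctan2(*(kn-f)[::-1])),np.linalg.norm(kn-f))
```

```text
[150 147 151] [-16 -16 -16   0   0   0  -1   0   0   0  -1 -17 -16] [ -7  -7  -7  -1   1  -1   0   0   1  -1   0 -11 -14]Traceback (most recent call last):
  File "<stdin>", line 7, in <module>
cv2.error: OpenCV(4.12.0) /io/opencv/modules/imgproc/src/shapedescr.cpp:361: error: (-201:Incorrect size of input array) There should be at least 5 points to fit the ellipse in function 'fitEllipseNoDirect'
```

Everything is consistent: the real tool is about 25 mm shorter than the nominal TCP (open tips at -38, palm at -97). So the reported z for the grasp should be about 0.040. Now the filter position.

Run:
```python
from h import *
np.set_printoptions(precision=4,suppress=True)
w=load("w3"); k=4; u,v=324,125
im=cv2.resize(w["pixels"][v-32:v+33,u-32:u+33],None,fx=k,fy=k,interpolation=2).astype(int)
d=im[...,0]-im[...,2]
m=((d>-5)&(im.sum(2)>330)).astype(np.uint8); m=cv2.morphologyEx(m,cv2.MORPH_OPEN,np.ones((15,15))); n,l,st,_=cv2.connectedComponentsWithStats(m); m=(l==l[130,90]).astype(np.uint8)
cs,_=cv2.findContours(m,0,1); e=cv2.fitEllipse(cv2.convexHull(max(cs,key=len))); print(e,st[1:])
p=(u-32+(e[0][0]+.5)/k-.5,v-32+(e[0][1]+.5)/k-.5); print("disc px",p, "dia px",e[1][0]/k)
print("range by size",.046*K(w)/(e[1][0]/k))
sc=load("c11");si=load("s10")
S=lambda x,y:(290+x/7-.43,150+y/7-.43); D=lambda x,y:(275+x/5-.4,180+y/5-.4)
a,b=(233,258),(307,80)
obs=[(w,p),(sc,S(*a)),(si,D(*b))]
print(tri(obs)); print(tri(obs[1:])); print(tri(obs[:2]))
for z in (.109,.112): print(z,onz(w,*p,z))
print("nipple", tri([(sc,S(233,222)),(si,D(306,55))]))
kn=np.array([.4457,.2491]); f=onz(w,*p,.112)[:2]; print("heading",np.degrees(np.arctan2(*(kn-f)[::-1])),np.linalg.norm(kn-f))
go(f[0],f[1],.19,108.25)
```

```text
((128.50254821777344, 123.96240997314453), (158.50018310546875, 164.79586791992188), 0.9213184714317322) [[   50    42   157   164 20351]]
disc px (323.75063705444336, 123.61560249328613) dia px 39.62504577636719
range by size 0.33429861548029527
(array([0.5207, 0.0215, 0.1114]), [np.float64(0.9034119179653765), np.float64(0.12841661855423586), np.float64(0.9994940773022786)])
(array([0.5201, 0.0213, 0.1113]), [np.float64(0.506150561245537), np.float64(0.5061505612455044)])
(array([0.5213, 0.0217, 0.1118]), [np.float64(0.31127832760298585), np.float64(0.31127832760300006)])
0.109 [0.5215 0.0218 0.109 ]
0.112 [0.5215 0.022  0.112 ]
nipple (array([0.5192, 0.0223, 0.129 ]), [np.float64(0.2852468928611175), np.float64(0.28524689286117305)])
heading 108.44905353301098 0.23939977354795328
t 17.95 row: -240.1 3.2 32.9  -0.0031 0.0006 0.0014 rows>= 3.8776566613753456
```

```bash
python3 -m crank '-240 3 10 0 0 0.001 0;-240 3 10 0 0 0.001 0;-240 3 10 0 0 0.001 0;-240 3 20 0 0 0.001 0;-240 3 33 0 0 0.001 0;-240 3 33 0 0 0.001 0;-240 3 33 0 0 0.001 0'
python3 - <<'E'
from h import *
go(.521,.0218,.040,108.4)
grab("wrist","w12")
E
```

```text
time: 18.82
tool_pos: [0.5219, 0.0238, 0.1913]
tcp_rot: [-1.838, -2.547, 0.0]
wrist_force: [0.8, 0.1, 0.8]
width: 1.004
t 18.82 row: -1.7 -1.4 151.3  -0.0006 -0.0006 -0.0007 rows>= 2.421208795179785
```

View pics/w12.png

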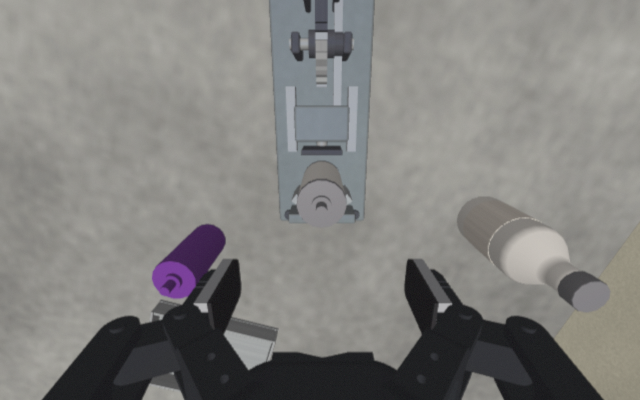

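The filter, at (321,195), is centred between the open fingers; the bottle is to the right. I check the bottle's clearance before descending.

Run:
```python
from h import *
a=load("c11");b=load("si")
print("cap",tri([(a,(358.7,222)),(b,(277,158.5))]), onz(a,356,262,0), onz(b,279.5,203,0))
```

```text
cap (array([0.73690632, 0.034157  , 0.16376055]), [np.float64(2.0268385674393543), np.float64(2.0268385674393343)]) [7.29846584e-01 4.22570083e-02 1.11022302e-16] [0.74399563 0.0277104  0.        ]
```

```bash
python3 -m crank '-1.7 -1.4 40 0 0 0 0;-1.7 -1.4 80 0 0 0 0;-1.7 -1.4 110 0 0 0 0;-1.7 -1.4 125 0 0 0 0;-1.7 -1.4 135 0 0 0 0;-1.7 -1.4 135 0 0 0 0;-1.7 -1.4 135 0 0 0 0'
python3 - <<'E'
from h import *
a=grab("side","s13"); crop(a,"s13c",290,130,390,240,5); sc=grab("scene","c13"); crop(sc,"c13c",280,120,370,230,5)
E
```

```text
time: 19.75
tool_pos: [0.5227, 0.0207, 0.0578]
tcp_rot: [1.839, 2.545, 0.002]
wrist_force: [-0.9, 0.7, 0.2]
width: 0.997
```

View pics/s13c.png

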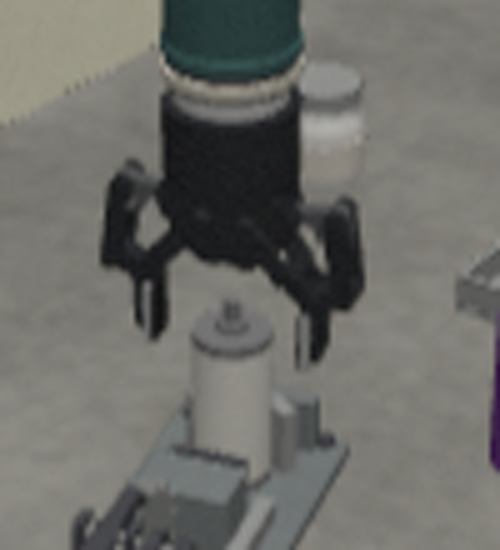

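View pics/c13c.png

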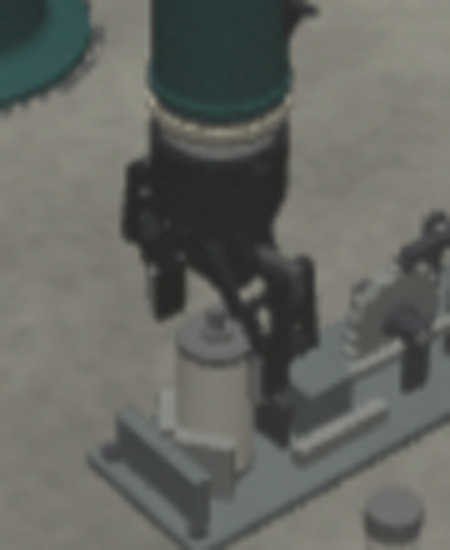

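Centred, with the palm about 20 mm above the nipple. Last bit down, then grip at 45 N.

```bash
python3 -m crank '0 -1 8 0 0 0 0;0 -1 14 0 0 0 0;0 -1 17 0 0 0 0;0 -1 17 0 0 0 0;0 -1 17 0 0 0 0'
python3 -m crank '0 0 0 0 0 0 150;0 0 0 0 0 0 150;0 0 0 0 0 0 255;0 0 0 0 0 0 255;0 0 0 0 0 0 255;0 0 0 0 0 0 255;0 0 0 0 0 0 255;0 0 0 0 0 0 255' 45
python3 - <<'E'
from h import *
a=grab("side","s14"); crop(a,"s14c",290,130,390,240,5); sc=grab("scene","c14"); crop(sc,"c14c",280,120,370,230,5)
E
```

```text
time: 20.48
tool_pos: [0.5207, 0.0203, 0.0395]
tcp_rot: [1.84, 2.546, 0.0]
wrist_force: [-0.1, -0.0, 0.5]
width: 0.999
time: 21.48
tool_pos: [0.521, 0.0204, 0.0398]
tcp_rot: [1.84, 2.546, 0.001]
wrist_force: [1.1, 1.1, 4.5]
width: 0.527
```

View pics/s14c.png

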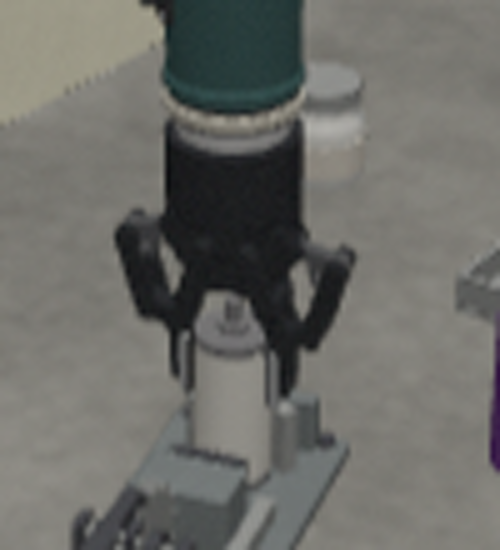

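View pics/c14c.png

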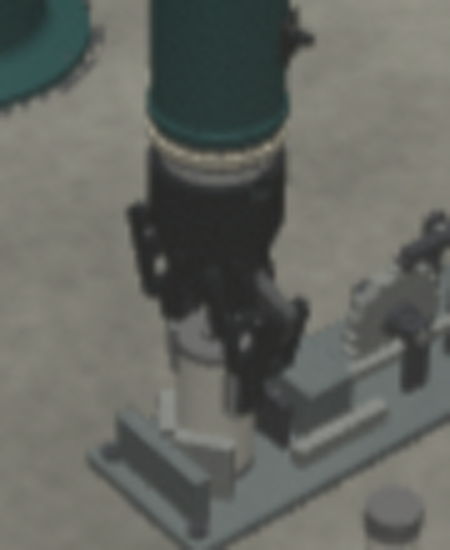

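Gripped: opening is 0.527 × 85 ≈ 45 mm, with the pads on the upper part of the filter. Lift straight up and check.

```bash
python3 -m crank '0 0 -5 0 0 0 255;0 0 -15 0 0 0 255;0 0 -35 0 0 0 255;0 0 -60 0 0 0 255;0 0 -90 0 0 0 255;0 0 -120 0 0 0 255;0 0 -135 0 0 0 255;0 0 -135 0 0 0 255;0 0 -135 0 0 0 255'
python3 - <<'E'
from h import *
a=grab("side","s15"); crop(a,"s15c",290,80,390,240,3); sc=grab("scene","c15"); crop(sc,"c15c",280,80,390,230,4)
go(.448,-.300,.174,108.4)
E
```

```text
time: 22.7
tool_pos: [0.5194, 0.0202, 0.173]
tcp_rot: [-1.839, -2.544, 0.003]
wrist_force: [0.1, 0.7, -1.3]
width: 0.527
t 22.80 row: -281.7 -168.1 -1.0  -0.0031 -0.0009 -0.0022 rows>= 5.249352547477914
```

View pics/c15c.png

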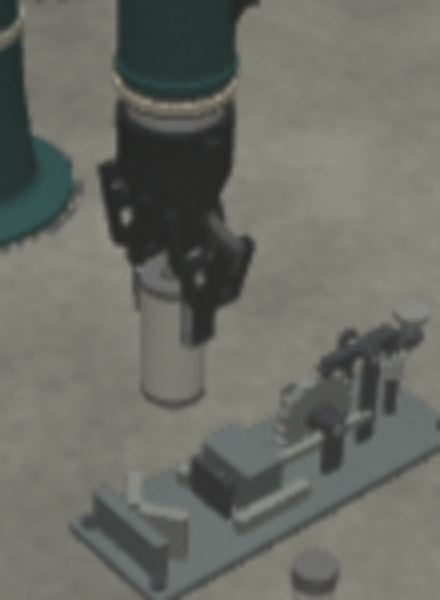

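View pics/s15c.png

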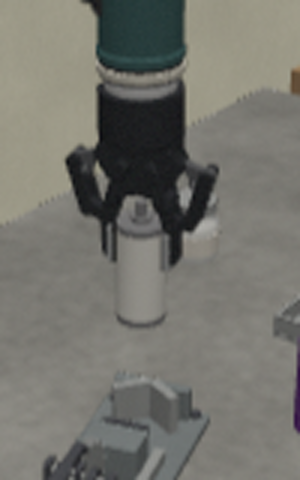

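The filter hangs upright and clear of the vice. I carry it over the tray with a gentle ramp.

```bash
python3 -m crank '-17 -10 0 0 0 0 255;-51 -30 0 0 0 0 255;-94 -56 0 0 0 0 255;-137 -82 0 0 0 0 255;-180 -107 0 0 0 0 255;-222 -133 0 0 0 0 255;-257 -154 0 0 0 0 255;-275 -164 0 0 0 0 255;-282 -168 0 0 0 0 255;-282 -168 0 0 0 0 255;-282 -168 0 0 0 0 255'
python3 - <<'E'
from h import *
a=grab("side","s16"); crop(a,"s16c",330,80,450,230,4); sc=grab("scene","c16"); crop(sc,"c16c",160,110,270,260,4)
go(.448,-.300,.036,108.4)
E
```

```text
time: 24.18
tool_pos: [0.4497, -0.299, 0.1743]
tcp_rot: [-1.839, -2.547, -0.001]
wrist_force: [-0.6, -0.1, -1.7]
width: 0.528
t 24.27 row: -0.3 -2.0 138.5  0.0001 -0.0003 -0.0006 rows>= 2.215900949424465
```

View pics/c16c.png

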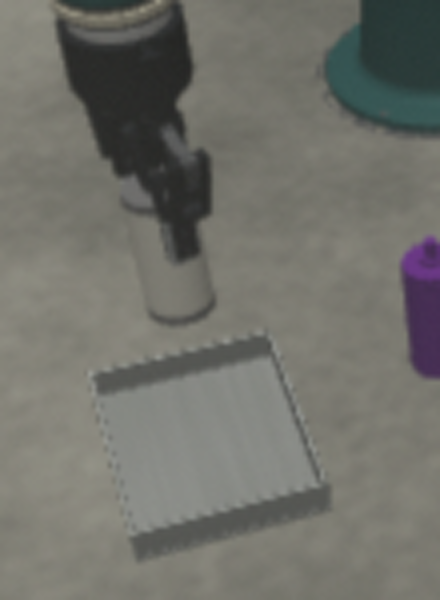

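View pics/s16c.png

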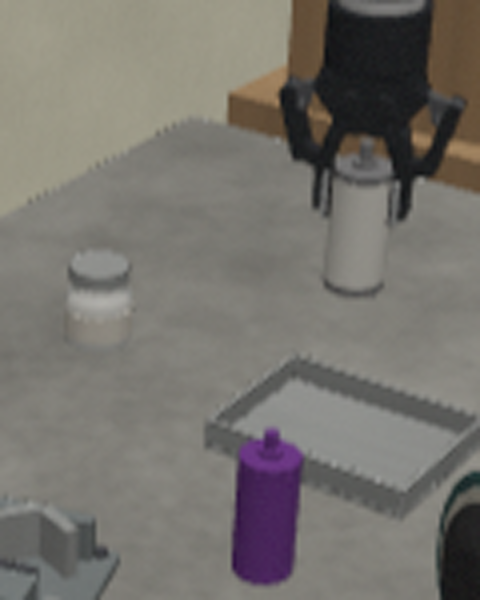

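The filter is held upright over the tray. Lower most of the way, then feel for the floor.

```bash
python3 -m crank '0 -2 15 0 0 0 255;0 -2 45 0 0 0 255;0 -2 75 0 0 0 255;0 -2 100 0 0 0 255;0 -2 117 0 0 0 255;0 -2 128 0 0 0 255;0 -2 135 0 0 0 255;0 -2 137 0 0 0 255;0 -2 137 0 0 0 255'
python3 - <<'E'
from h import *
a=grab("side","s17"); crop(a,"s17c",360,130,460,220,6); sc=grab("scene","c17"); crop(sc,"c17c",160,130,270,260,4)
E
```

```text
time: 25.4
tool_pos: [0.448, -0.3011, 0.038]
tcp_rot: [1.84, 2.545, 0.0]
wrist_force: [0.5, 0.5, -0.6]
width: 0.528
```

View pics/c17c.png

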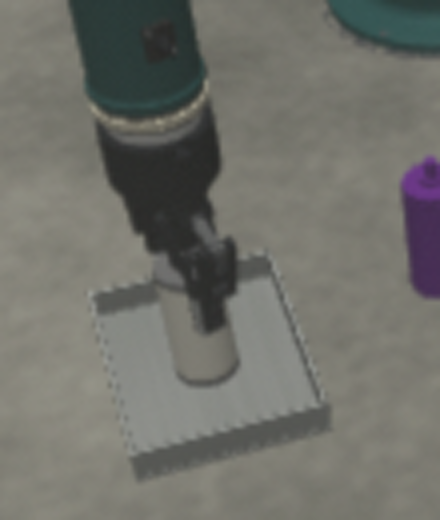

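View pics/s17c.png

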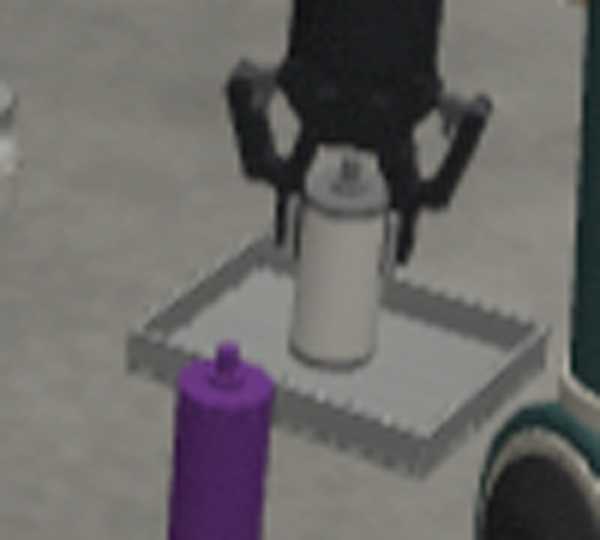

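The filter is in the middle of the tray, upright and a few mm off the floor. I step down to touch.

```bash
python3 -m crank '0 0 1.5 0 0 0 255;0 0 3 0 0 0 255;0 0 4 0 0 0 255;0 0 4 0 0 0 255'
```

```text
time: 26.0
tool_pos: [0.4475, -0.3007, 0.0333]
tcp_rot: [-1.84, -2.546, -0.0]
wrist_force: [-0.8, 0.1, -1.4]
width: 0.529
```

```bash
python3 -m crank '0 0 1 0 0 0 255;0 0 1 0 0 0 255'
```

```text
time: 26.25
tool_pos: [0.4475, -0.3007, 0.0324]
tcp_rot: [-1.84, -2.546, 0.0]
wrist_force: [-0.0, -0.4, -1.9]
width: 0.527
```

```bash
python3 -m crank '0 0 1 0 0 0 255;0 0 1 0 0 0 255'
```

```text
time: 26.5
tool_pos: [0.4477, -0.3009, 0.0319]
tcp_rot: [1.84, 2.546, 0.0]
wrist_force: [-0.4, 1.0, 2.3]
width: 0.527
```

Floor touched (+2.3 N). Release gently.

```bash
python3 -m crank '0 0 0 0 0 0 115;0 0 0 0 0 0 108;0 0 0 0 0 0 100;0 0 0 0 0 0 85;0 0 0 0 0 0 60;0 0 0 0 0 0 20;0 0 0 0 0 0 0;0 0 0 0 0 0 0;0 0 0 0 0 0 0'
python3 - <<'E'
from h import *
a=grab("side","s18"); crop(a,"s18c",360,130,460,220,6)
E
```

```text
time: 27.62
tool_pos: [0.4476, -0.3008, 0.0315]
tcp_rot: [1.84, 2.546, 0.0]
wrist_force: [-0.3, -0.5, 0.3]
width: 1.003
```

View pics/s18c.png

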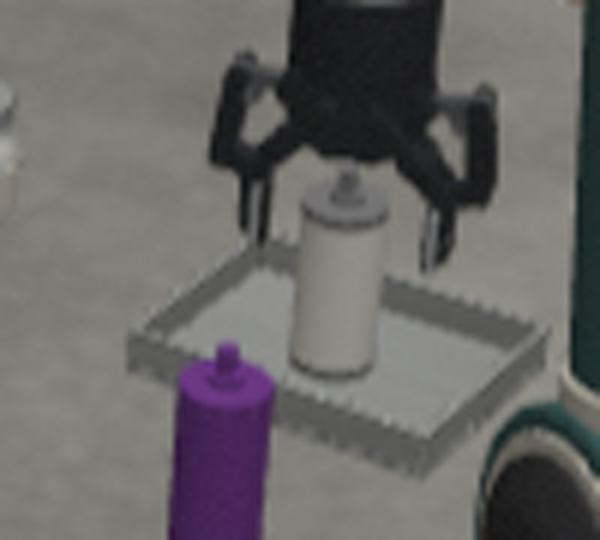

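The fingers are open and clear, and the filter stands upright. Straight up.

```bash
python3 -m crank '0 0 -8 0 0 0 0;0 0 -25 0 0 0 0;0 0 -60 0 0 0 0;0 0 -110 0 0 0 0;0 0 -170 0 0 0 0;0 0 -200 0 0 0 0;0 0 -200 0 0 0 0;0 0 -200 0 0 0 0;0 0 -200 0 0 0 0'
python3 - <<'E'
from h import *
a=grab("side","s19"); crop(a,"s19c",180,110,460,330,2); sc=grab("scene","c19"); crop(sc,"c19c",160,130,470,310,2)
for x,y in(("c19","sc"),):
    d=cv2.absdiff(load(x)["pixels"],load(y)["pixels"]).max(2)
    for n,(u,v,r) in dict(bottle=(356,250,22),bowl=(445,220,18),jar=(219,284,15),wrench=(418,177,18)).items(): print(n,d[v-r:v+r,u-r:u+r].max())
E
```

```text
time: 28.8
tool_pos: [0.4465, -0.3, 0.2295]
tcp_rot: [-1.838, -2.543, -0.0]
wrist_force: [-0.3, 0.1, 0.4]
width: 1.003
bottle 6
bowl 5
jar 5
wrench 5
```

View pics/c19c.png

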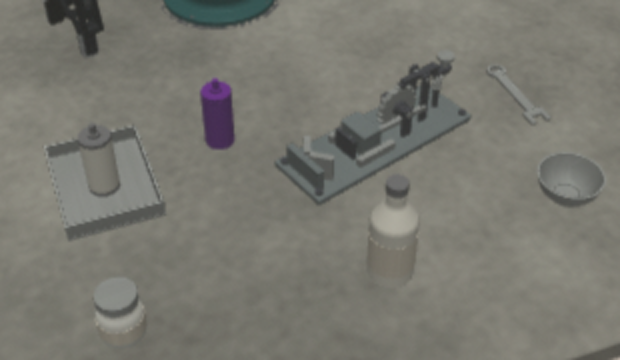

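View pics/s19c.png

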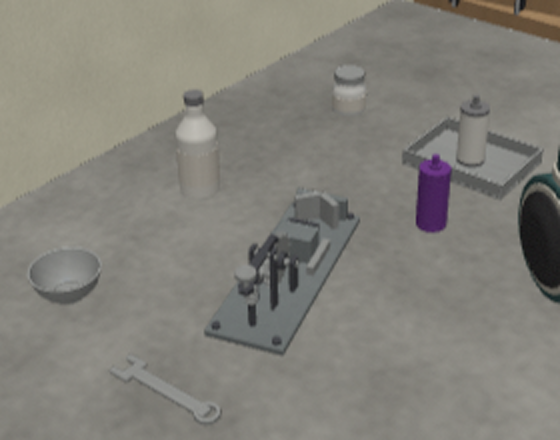

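Both views show the filter standing upright inside the tray, the jaw open, the bystanders unmoved and the robot clear. Handing in.

```bash
python3 -c "
from workcell import job
print(job.finish_job())"
```

```text
the job is handed in; nothing more can be done
None
```

The job is done and handed in at about 29 s. The vice jaw is fully open and the filter stands upright near the middle of the steel tray.

- **Pressing the knob:** I pressed it down about 7 mm. The highest vertical force in the readings after each step was 6.7 N, or about 8 N with the sideways part included. The pawl popped clear at about 6 mm.
- **Opening the jaw:** I held the knob for about 3 s after it popped clear. The jaw moved about 15.3 mm (15.5 mm expected) and was still for over a second before I let go. It was still open after release.
- **Moving the filter:** I gripped it at 45 N and lifted it straight up. I set it down on a light touch (+2.3 N) before opening the fingers.
- **Last checks:** The final pictures show the filter upright inside the tray and the gripper well clear. The bottle, bowl, jar and wrench look unchanged in the overhead picture.

**One disagreement:** the real fingertips end about 25 mm short of the reported TCP. Pictures from two cameras showed it and the touch on the knob agreed, so I corrected all heights for it.

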